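# Rock a pendulum angle gauge on a ball stud until its pointer settles on the mark

### The arm

A 7-joint arm with a two-finger parallel gripper is mounted at the origin on a cart in front of the work surface, level with it; the furniture and walls round the work are solid. World frame = base frame: x ahead of the robot, y to its left, z up, the work surface at z = 0. Lengths are in m, angles in rad, forces in N, time in s.
With the tool pointing down it reaches from about 0.425 to 0.875 m from the base axis. Payload 9.9 kg.
Tool frame: the origin (TCP) lies between the finger pads; the fingertips stand 17 mm ahead of it and the grasp point (between the pads) lies 2 mm behind it; z points along the fingers, y is the line along which they close (so a half turn about z gives the same grasp; the last joint's range is limited). The gripper opens to 85 mm and grips with 20 to 120 N. Pads are 22 mm wide; open, the fingers measure 114 mm over their backs; the gripper's body (76 mm by 85 mm) begins 54 mm behind the grasp point. The pads swing forward as they close: fully open they stand 13 mm farther back than shut.
Start: joints at [-1.345, 0.576, 0.025, 1.437, -0.015, 1.129, -0.057], TCP at [0.206, 0.643, 0.213] pointing down, gripper open.
Joint ranges: [-2.76, 2.76], [-0.34, 2.15], [-1.52, 1.57], [0.19, 2.46], [-1.09, 4.23], [0.17, 1.99], [-2.82, 2.82]. Speed limits (rad/s): [2.22, 2.22, 3.01, 3.01, 3.14, 3.14, 3.14].

### API

Orientations are given as a unit quaternion [w, x, y, z].
In Python, from workcell import observe, eyes, manip, recognise, spot_point gives the robot as it stands.
- The arm moves only by the tool jog_arm, never from a script. Its argument "plan" is a list of rows, each a list of 2 entries, a list of its own where there are three numbers: the shift along the tool's x, y, z in units of 25 mm (1.0 is 25 mm), then the turn about the tool's z in units of 10 degrees (1.0 is 10 degrees). A call has 1 to 5 rows; each row shifts and turns the commanded pose from where the row before left it, along the tool's axes as they then stand; what a row does not reach is not made up. A row lasts 1/8 s, in which the tool goes at most 62.5 mm and 10.7 degrees, less where a joint would pass 70% of its speed; a pose out of reach is approached as far as the arm can. A call is refused whole if a number of a shift passes 1 or a number of a turn 1, either way. A call with a gripper value outside its range is refused whole. "gripper" is the gripper command: -1 is fully open, 1 is shut, values between are in proportion, set as the call begins (left out, the last holds). The fingers move at their own pace and stop on an object; the grip force is fixed at half the most. Time passes only in rows, so rows that do not move let the fingers close. It gives the time, the measured TCP pose, the force, the opening and the grip force at its end, in the units of the state.
- observe(): the state, without advancing time (a new reading comes with each control period).
- eyes.get_image(name): name is "side" or "top" or "wrist"; returns a dict with "image" (420x560x3 uint8, red, green, blue), "depth" (420x560 float32, m along the optical axis (not along the pixel's ray), 0 where there is no reading), "intrinsics" (3x3 intrinsics, pixels), "k1" (the pictures are not rectified: a ray, as slopes to the right and down, at radius r is drawn at 1 + k1 r^2 times it, then the intrinsics apply), "position" and "attitude" of the camera in the world. Camera axes: x right, y down, z forward; pixel columns grow to the right and rows downward; lengths in m; the calibration is good to about 2 mm. A picture is of the moment at which its call begins.
- manip.sign_off(): hands the job in; it is judged then, once.
Trained networks look in the newest picture that a camera, given by its name, has taken for a name from the list of things; names that differ only in an ending like _2 or _b are one class to them, and where a whole thing is asked for, a point or a joint stands for the part that bears it (a point fixed in the world has none). Each returns a list of dicts, best first, with "score" (0 to 1); they miss things now and then, are a little off and sometimes report something else, mostly with a low value. They report only what shows in the picture. A call takes as long as a camera call.
- recognise(camera, thing): "location" ([x, y, z] in m, in the coordinates of the camera as it stood for that picture, good to about 4 mm: the middle of the surface that is visible of it).
- spot_point(camera, thing): "location" ([x, y, z] in m, in the coordinates of the camera as it stood for that picture, good to about 4 mm: a listed point, or the origin of a listed thing).
The state is a dict: "clock": time; "qpos": joint angles; "joint_velocities": joint speeds; "tau": joint torques, N m; "tcp_pos": TCP position; "orientation": TCP orientation; "ft_force": force on the tool from outside, world axes, zero at the start; "torque": the same for the moment, N m; "width": finger opening in m; "grip_force": force on a finger pad.
Only numpy, scipy, OpenCV 4.12 (cv2) and the standard library are available. Lean on these libraries where they do the work, as an engineer would, in place of code of your own. Each camera call takes 0.05 s, during which the arm holds its last target. There are 200 camera calls.

### The job

Prove the angle gauge by standing it with its base flush on top of the wooden block and letting its pointer come to rest, then carry it to the ball-headed stud and set the middle of its base level on the ball. Rock it there, sideways in the plane of its dial, until the hanging pointer settles in the notch of the rider clip on its scale, and finish still holding it so: gripped, base resting lightly on the ball, pointer still on the mark. Leave the other things on the bench where they lie.

Things in the scene. Friction and masses are not known exactly. Their poses are not given: they have to be found in the camera images.
- gauge: loose pendulum angle gauge, 0.3 to 0.5 kg, standing on its base; origin: centre of its flat underside, z up, y along its length, dial on its -x side. Base bar 32 (x) x 130 (y) x 12 mm; white-dialled case 120 (y) x 21 mm up to z = 116 mm; on top a black grip bar 28 (x) x 64 (y) x 28 mm, centre z = 135 mm: grasp there from above, closing along x. It may turn slightly in the fingers
- pointer (a joint): angle (rad) of the black pointer hanging freely from a pivot 104 mm above the underside, swinging in the dial's plane; 0 = straight towards the base (gauge level), positive = tip towards the gauge's -y end. It grows, radian for radian, as the grip bar leans towards the gauge's -y end; swings about a second before it settles; under a window
- mark (a joint): angle (rad) at which the dark steel rider clip with the notch is clamped on the scale, measured like the pointer's angle; different each time, 0.18 to 0.40; it does not move
- pointer_tip (a point): tip of the pointer, 78 mm from its pivot
- mark_notch (a point): the notch of the rider clip, 78 mm from the same pivot: where the pointer's tip shall be
- gauge_base (a point): centre of the gauge's flat underside (the body's origin)
- offcut: rectangular wooden block, fixed, 45 (x) x 90 (y) x 35 mm, flat level top at z = 35 mm; origin at the centre of its underside. The gauge's base overhangs its ends by 20 mm each
- stud: ball-headed steel stud, fixed: plate 76 x 76 x 14 mm with a nut and a stem carrying a 32 mm ball; origin at the centre of the plate's underside, z up
- stud_top (a point): highest point of the ball, 75 mm above the bench
- tape_roll: bystander: dark roll of tape lying behind the work, 58 mm wide, 19 mm high, among a mug, pliers, a three-armed key and other clutter, all fixed
- driver: bystander: short screwdriver lying at the bench's front edge, 24 mm high

How it is judged:
By the outcome, as a careful person would: the job done as asked, in the order asked, and still so for the second after the job is handed in, while the arm keeps its last pose, push and grip.
It also fails if it takes over 54 s, if anything falls off the work surface, if the arm or the gripper's body presses on something with over 40 N, if the wrist force passes 120 N, or if a joint passes its speed limit or range.

## Working session

There is one attempt and no reset: what is moved stays moved. The work goes in short steps, Python scripts to look and compute and a tool call to move; the robot and the scene stay as the last step left them, time stands still between calls to the robot, and variables do not carry over. Pictures are saved under pics/ and viewed, at most 10 in all, crops included, and the job is handed in when it is done.

Besides the shell and the picture viewer there is one more tool, called by a JSON object that holds its "method" and its "body". jog_arm: Moves the arm, as the interface text tells. Its arguments: {"type":"object","properties":{"plan":{"type":"array","items":{"type":"array"}},"gripper":{"type":"number"}},"required":["plan"]}

```bash
mkdir -p pics; cat > h.py <<'E'
import numpy as np, cv2
from scipy.spatial.transform import Rotation as R
from workcell import observe, eyes, manip, recognise, spot_point
def rot(a):
    a=np.asarray(a,float)
    return a if a.shape==(3,3) else R.from_quat(a,scalar_first=True).as_matrix()
def look(cam,save=None):
    c=eyes.get_image(cam)
    if save: cv2.imwrite('pics/'+save,c['image'][:,:,::-1])
    return c
def w(c,p): return rot(c['attitude'])@np.asarray(p)+np.asarray(c['position'])
def proj(c,p):
    q=rot(c['attitude']).T@(np.asarray(p)-c['position']); s=q[:2]/q[2]; s=s*(1+c['k1']*(s@s))
    K=np.asarray(c['intrinsics']); return K[:2,:2]@s+K[:2,2]
def pts(c,cam,names):
    for n in names:
        for f in (recognise,spot_point):
            try: r=f(cam,n)
            except Exception as e: print(n,f.__name__,e); continue
            for d in r[:2]: print(cam,n,f.__name__,round(d['score'],2),w(c,d['location']).round(4),proj(c,w(c,d['location'])).round(0))
E
python3 - <<'E'
from h import *
s=observe(); print({k:np.round(v,3) for k,v in s.items()})
for cam in('side','top'):
    c=look(cam,cam+'0.png'); print(cam,np.round(c['position'],3),rot(c['attitude']).round(3).tolist(),c['intrinsics'],c['k1'])
    pts(c,cam,['gauge','offcut','stud','pointer_tip','mark_notch','gauge_base','stud_top','tape_roll','driver'])
E
```

```text
{'clock': np.float64(0.0), 'qpos': array([-1.345,  0.577,  0.025,  1.438, -0.015,  1.129, -0.056]), 'joint_velocities': array([-0.001, -0.001, -0.   , -0.001, -0.001,  0.002, -0.001]), 'tau': array([ 0.0000e+00, -7.6577e+01,  2.2510e+00, -2.8598e+01,  1.5000e-02,
        1.3000e-02,  0.0000e+00]), 'tcp_pos': array([0.206, 0.642, 0.212]), 'orientation': array([-0.   ,  0.154,  0.988, -0.001]), 'ft_force': array([0.603, 0.695, 0.594]), 'torque': array([ 0.048,  0.036, -0.002]), 'grip_force': np.float64(0.0), 'width': np.float64(0.085)}
side [ 0.427 -0.945  0.423] [[0.996, -0.007, 0.086], [-0.082, -0.372, 0.925], [0.025, -0.928, -0.371]] [[383.5572974    0.         284.04458377]
 [  0.         383.5572974  211.04707993]
 [  0.           0.           1.        ]] 0.014258184107381855
side gauge call 0.7 [ 0.4793 -0.0039  0.0751] [271. 201.]
side gauge call 0.88 [ 0.4785  0.0221 -0.0031] [270. 224.]
side offcut call 0.7 [ 0.4731 -0.3801  0.0349] [278. 297.]
side offcut call 0.93 [ 0.4727 -0.3513  0.0039] [277. 302.]
side stud call 0.58 [ 0.4814 -0.1585  0.0157] [275. 248.]
side stud call 
[... 1421 characters left out ...]
5  0.0031] [295. 212.]
top pointer_tip call 0.36 [ 0.4703 -0.3492  0.0323] [414. 219.]
top pointer_tip call 0.28 [ 0.3687 -0.0808 -0.0011] [260. 273.]
top mark_notch call 0.49 [ 0.4784  0.028  -0.001 ] [201. 212.]
top gauge_base call 0.62 [0.4761 0.0159 0.1134] [195. 211.]
top gauge_base call 0.58 [ 0.4773  0.0264 -0.0016] [202. 212.]
top stud_top call 0.57 [ 0.4833 -0.1441  0.0122] [296. 210.]
top stud_top call 0.93 [ 0.4832 -0.1452  0.0734] [296. 209.]
top tape_roll call 0.18 [ 0.4844 -0.1428  0.0128] [295. 209.]
top tape_roll call 0.87 [ 0.6168 -0.2701 -0.0015] [367. 138.]
top driver call 0.93 [ 0.3686 -0.094   0.02  ] [266. 275.]
top driver call 0.95 [ 0.3677 -0.0829 -0.0033] [261. 274.]
```

View pics/side0.png

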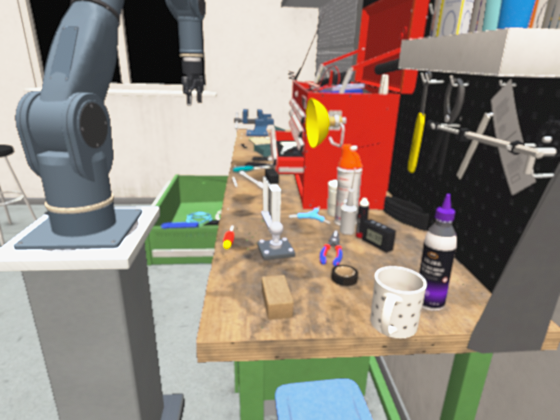

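View pics/top0.png

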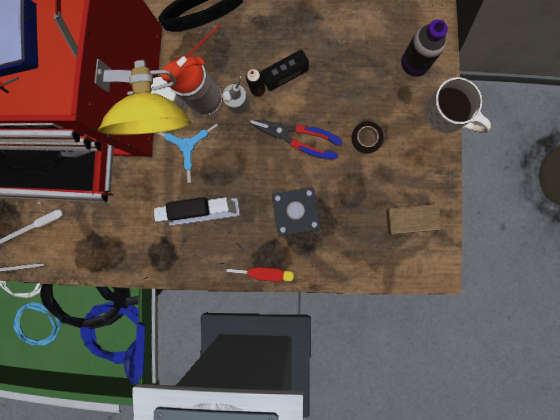

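The side view shows the gauge nearly end-on at (271,200), the stud at (275,240) and the block at (277,297). In the top view the gauge is at (200,210), the stud at (295,210), the block at (413,219), and the toolbox and lamp are at the upper left. Next I'll get the gauge yaw, the obstacle heights and the wrist view.

```bash
cat >> h.py <<'E'
def cloud(c):
    d=c['depth']; v,u=np.mgrid[:d.shape[0],:d.shape[1]]
    K=np.asarray(c['intrinsics']); D=np.array([c['k1'],0,0,0,0])
    n=cv2.undistortPoints(np.stack([u,v],-1).reshape(-1,1,2).astype(float),K,D).reshape(d.shape+(2,))
    P=np.dstack([n*d[...,None],d])@rot(c['attitude']).T+np.asarray(c['position']); P[d==0]=np.nan
    return P
E
python3 - <<'E'
from h import *
c=look('top');P=cloud(c)
def rect(m,n):
    q=P[m][:,:2]; r=cv2.minAreaRect((q*1000).astype(np.float32)); print(n,len(q),r, np.median(P[m],0).round(4))
X,Y,Z=P[...,0],P[...,1],P[...,2]
near=(abs(X-.478)<.06)&(abs(Y-.03)<.1)
rect(near&(Z>.14),'grip'); rect(near&(Z>.105)&(Z<.125),'case')
rect((abs(X-.47)<.06)&(abs(Y+.35)<.08)&(Z>.025),'block')
rect((abs(X-.48)<.06)&(abs(Y+.145)<.06)&(Z>.068),'ball')
for cam in('top','side'):
    if cam=='side': P=cloud(look('side'))
    X,Y,Z=P[...,0],P[...,1],P[...,2]
    for x in np.arange(.2,.75,.05):
        print(cam,round(x,2),[ (round(float(np.max(Z[m])),2) if (m:=(abs(X-x-.025)<.025)&(abs(Y-y-.025)<.025)&(Z<.8)).sum()>3 else None) for y in np.arange(-.45,.65,.05)])
look('wrist','wr0.png');c=look('wrist');print(c['position'],rot(c['attitude']).round(3),c['intrinsics'][0],observe()['tcp_pos'])
E
```

```text
grip 753 ((479.2587585449219, 22.805843353271484), (28.59780502319336, 64.79595184326172), 9.317710876464844) [0.4791 0.0212 0.148 ]
case 437 ((477.87030029296875, 23.531726837158203), (25.700679779052734, 121.22126007080078), 9.943305969238281) [ 0.4798 -0.012   0.1152]
block 1357 ((470.2874755859375, -350.97357177734375), (45.55699157714844, 92.01234436035156), 5.711642742156982) [ 0.4706 -0.3499  0.0345]
ball 192 ((481.8763732910156, -143.44813537597656), (24.777860641479492, 27.066957473754883), 46.43686294555664) [ 0.4818 -0.1435  0.0713]
top 0.2 [-0.85, -0.84, -0.84, -0.85, -0.85, -0.85, -0.85, -0.85, -0.85, -0.85, -0.85, -0.85, -0.05, -0.14, -0.15, -0.15, -0.14, -0.15, -0.15, -0.16, -0.19, None]
top 0.25 [None, None, None, None, None, None, None, None, None, None, None, None, -0.05, -0.14, -0.15, -0.16, -0.15, -0.15, -0.15, -0.16, -0.19, None]
top 0.3 [0.0, 0.0, 0.0, 0.0, 0.0, 0.0, 0.0, 0.0, 0.0, 0.0, 0.0, 0.0, 0.0, 0.0, 0.0, 0.01, 0.0, 0.0, -0.19, -0.16, None, None]
top 0.35 [0.0, 0.0, 0.01, 0.0, 0.01, 0.0, 0.03, 0.03, 0.02, 0.01, 0.01, 0.01, 0.0, 0.0, 0.0, 0.01, 0.01, 0.01, 
[... 2003 characters left out ...]
, 0.01, 0.0, 0.29, 0.33, 0.33, 0.34, 0.34, 0.34, 0.34, 0.34, 0.34, 0.34, 0.34, 0.34, 0.34, 0.34]
side 0.6 [0.09, 0.09, 0.02, 0.02, 0.02, 0.01, 0.01, 0.01, 0.28, 0.32, 0.3, 0.34, None, 0.34, 0.35, 0.35, 0.35, 0.35, 0.35, 0.35, 0.35, 0.45]
side 0.65 [0.09, 0.09, 0.0, 0.0, 0.0, 0.0, 0.0, 0.18, 0.18, 0.29, 0.29, 0.41, None, 0.35, 0.41, 0.4, 0.38, 0.34, 0.39, 0.4, 0.57, 0.56]
side 0.7 [0.46, 0.46, 0.46, 0.46, 0.46, 0.46, 0.46, 0.46, 0.24, 0.22, -0.64, 0.43, None, 0.36, 0.35, None, None, None, 0.38, None, None, None]
[0.13558365 0.66604209 0.3734698 ] [[ 0.305  0.911  0.277]
 [ 0.952 -0.291 -0.089]
 [-0.001  0.291 -0.957]] [348.63825232   0.         287.06338411] [0.20572501 0.64287857 0.2130868 ]
```

View pics/wr0.png

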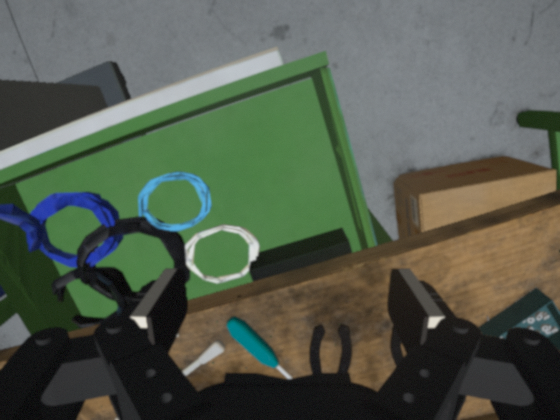

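The wrist camera looks down over the tray, with the fingers at the bottom of the picture; it sits on the tool's +x side. The gauge's x axis lies at about 9.5° and the block's at 5.7°. Turning the tool and moving over the gauge.

{"method": "jog_arm", "body": {"plan": [[[0,0,0],1],[[0,0,0],1],[[0,0,0],1],[[0,0,0],1],[[0,0,0],1]]}}

```text
clock: 2.72
tcp_pos: [0.2057, 0.6429, 0.2131]
orientation: [-0.0, 0.56, 0.829, 0.0]
ft_force: [-0.8, -0.4, -0.3]
width: 0.0857
grip_force: 0.0
```

{"method": "jog_arm", "body": {"plan": [[[0,0,0],1],[[0,0,0],0.3],[[-1,0.26,0],0],[[-1,0.26,0],0],[[-1,0.26,0],0]]}}

```text
clock: 3.35
tcp_pos: [0.2373, 0.5713, 0.2131]
orientation: [0.0, 0.648, 0.762, 0.0]
ft_force: [-0.1, 0.1, 0.3]
width: 0.0854
grip_force: 0.0
```

{"method": "jog_arm", "body": {"plan": [[[-1,0.26,0],0],[[-1,0.26,0],0],[[-1,0.26,0],0],[[-1,0.26,0],0],[[-1,0.26,0],0]]}}

```text
clock: 3.98
tcp_pos: [0.2897, 0.453, 0.2132]
orientation: [-0.0, 0.648, 0.762, 0.0]
ft_force: [0.5, 0.0, 0.5]
width: 0.0856
grip_force: 0.0
```

{"method": "jog_arm", "body": {"plan": [[[-1,0.26,0],0],[[-1,0.26,0],0],[[-1,0.26,0],0],[[-1,0.26,0],0],[[-1,0.26,0],0]]}}

```text
clock: 4.6
tcp_pos: [0.3419, 0.3343, 0.2132]
orientation: [-0.0, 0.648, 0.762, 0.0]
ft_force: [0.1, -0.6, 0.1]
width: 0.0855
grip_force: 0.0
```

{"method": "jog_arm", "body": {"plan": [[[-1,0.26,0],0],[[-1,0.26,0],0],[[-1,0.26,0],0],[[-1,0.26,0],0],[[-1,0.26,0],0]]}}

```text
clock: 5.22
tcp_pos: [0.3939, 0.2161, 0.2132]
orientation: [-0.0, 0.648, 0.762, 0.0]
ft_force: [-0.6, 0.2, 0.1]
width: 0.0852
grip_force: 0.0
```

{"method": "jog_arm", "body": {"plan": [[[-1,0.26,0],0],[[-1,0.26,0],0],[[-1,0.26,0],0],[[-1,0.26,0],0],[[-1,0.26,0],0]]}}

```text
clock: 5.85
tcp_pos: [0.4459, 0.098, 0.2132]
orientation: [0.0, 0.648, 0.762, 0.0]
ft_force: [0.5, -0.4, 0.5]
width: 0.0854
grip_force: 0.0
```

```bash
python3 - <<'E'
from h import *
c=look('wrist','wr1.png');pts(c,'wrist',['mark_notch','gauge','pointer_tip']);print(observe()['tcp_pos'],observe()['qpos'].round(2))
P=cloud(c);X,Y,Z=P[...,0],P[...,1],P[...,2]
m=(abs(X-.478)<.05)&(abs(Y-.03)<.08)&(Z>.14)&(Z<.155);print(m.sum(),cv2.minAreaRect((P[m][:,:2]*1000).astype(np.float32)))
E
```

```text
wrist gauge call 0.6 [0.4727 0.054  0.1336] [312. 270.]
wrist gauge call 0.89 [ 4.767e-01  2.780e-02 -3.000e-04] [303. 238.]
[0.4453981  0.10001842 0.21306022] [-0.69  0.28  0.47  2.   -0.16  0.9   0.03]
2750 ((479.8310852050781, 25.779273986816406), (28.802589416503906, 63.6425666809082), 9.240199089050293)
```

View pics/wr1.png

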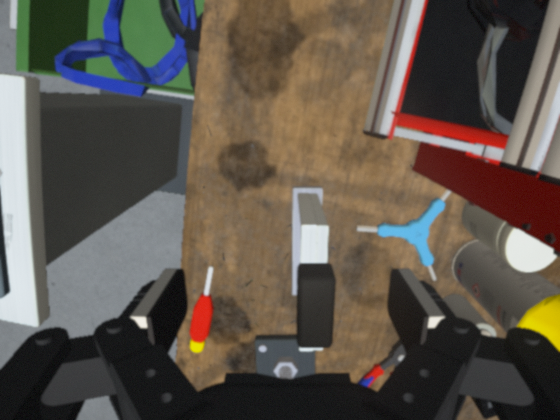

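The wrist view shows the black grip bar at (316,305), squarely between the fingers in angle. Moving over it, descending and closing.

{"method": "jog_arm", "body": {"plan": [[[-1,0.28,0],0],[[-1,0.28,0],0],[[-1,0.28,0],0],[[-0.16,0,0],0],[[0,0,0],0]]}}

```text
clock: 6.82
tcp_pos: [0.4788, 0.0255, 0.213]
orientation: [-0.0, 0.648, 0.762, -0.0]
ft_force: [-0.3, 0.1, 0.1]
width: 0.0856
grip_force: 0.0
```

{"method": "jog_arm", "body": {"plan": [[[0,0,0.8],0],[[0,0,0.8],0],[[0,0,0.8],0],[[0,0,0.72],0],[[0,0,0],0]]}}

```text
clock: 7.45
tcp_pos: [0.478, 0.026, 0.1342]
orientation: [-0.001, 0.647, 0.762, -0.001]
ft_force: [-0.4, -0.6, 0.7]
width: 0.0852
grip_force: 0.0
```

{"method": "jog_arm", "body": {"plan": [[[0,0,0],0],[[0,0,0],0],[[0,0,0],0],[[0,0,0],0],[[0,0,0],0]], "gripper": 1}}

```text
clock: 8.07
tcp_pos: [0.4792, 0.0248, 0.1352]
orientation: [0.0, 0.648, 0.762, 0.0]
ft_force: [0.3, -0.1, 0.6]
width: 0.0005
grip_force: 0.0
```

```bash
python3 - <<'E'
from h import *
c=look('wrist');s=look('side')
a=c['image'];b=cv2.resize(s['image'][120:300,180:400],(513,420),interpolation=cv2.INTER_CUBIC)
im=np.hstack([a,b]);im=cv2.resize(im,(800,int(420*800/im.shape[1])))
cv2.imwrite('pics/g.png',im[:,:,::-1]);print({k:np.round(v,3) for k,v in observe().items()})
E
```

```text
{'clock': np.float64(8.175), 'qpos': array([-0.46 ,  0.421,  0.436,  2.052, -0.264,  0.722,  0.305]), 'joint_velocities': array([-0.001,  0.001,  0.   , -0.001,  0.   , -0.001, -0.   ]), 'tau': array([-1.2000e-02, -5.2000e+01,  6.0880e+00, -2.0202e+01,  1.2000e-02,
        3.0000e-03, -1.0000e-03]), 'tcp_pos': array([0.479, 0.025, 0.135]), 'orientation': array([ 0.   ,  0.648,  0.762, -0.   ]), 'ft_force': array([ 0.135, -0.662, -0.985]), 'torque': array([-0.023,  0.028,  0.048]), 'grip_force': np.float64(0.0), 'width': np.float64(0.0)}
```

View pics/g.png

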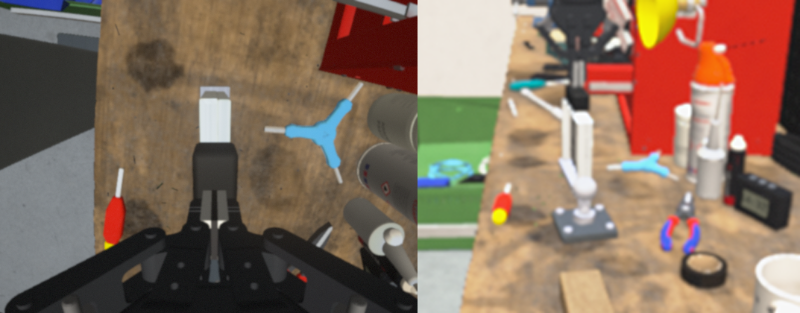

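```bash
python3 - <<'E'
from h import *
c=look('wrist');P=cloud(c);g=c['image'].astype(int).sum(2)
for v in range(120,400,12):
    u=288; print(v,P[v,u].round(3),g[v,u],P[v,264].round(3))
print('tcp px',proj(c,[.479,.025,.135]),proj(c,[.479,.025,.118]))
s=look('side');P=cloud(s)
for v in range(140,216,4): print(v,P[v,270].round(3),s['image'][v,270])
print(proj(s,[.479,.025,.135]))
cv2.imwrite('pics/s.png',cv2.resize(s['image'][130:250,200:360],(800,600),interpolation=cv2.INTER_NEAREST)[:,:,::-1])
E
```

```text
120 [0.471 0.086 0.011] 546 [0.451 0.082 0.001]
132 [0.47  0.085 0.115] 593 [ 0.452  0.072 -0.001]
144 [0.471 0.079 0.116] 669 [ 0.454  0.063 -0.   ]
156 [0.472 0.073 0.116] 669 [0.455 0.053 0.001]
168 [0.473 0.066 0.116] 675 [ 0.457  0.042 -0.001]
180 [0.475 0.06  0.116] 676 [ 0.458  0.032 -0.   ]
192 [0.475 0.057 0.128] 201 [0.46  0.022 0.001]
204 [0.475 0.056 0.147] 140 [0.465 0.054 0.147]
216 [0.476 0.051 0.15 ] 178 [0.465 0.049 0.149]
228 [0.477 0.045 0.148] 175 [0.466 0.043 0.148]
240 [0.478 0.04  0.149] 162 [0.467 0.038 0.148]
252 [0.479 0.034 0.148] 153 [0.468 0.032 0.148]
264 [0.478 0.036 0.166] 87 [0.469 0.025 0.147]
276 [0.478 0.037 0.177] 89 [0.469 0.031 0.168]
288 [0.478 0.036 0.186] 77 [0.47  0.031 0.178]
300 [0.478 0.035 0.191] 205 [0.47  0.037 0.197]
312 [0.479 0.029 0.19 ] 204 [0.471 0.036 0.202]
324 [0.48  0.025 0.191] 205 [0.471 0.037 0.209]
336 [0.481 0.019 0.19 ] 197 [0.471 0.041 0.22 ]
348 [0.482 0.014 0.19 ] 216 [0.471 0.041 0.224]
360 [ 0.508 -0.141  0.013] 238 [0.472 0.04  0.228]
372 [ 0.51  -0.157  0.013] 232 [0.472 0.04  0.232]
384 [0.478 0.036 0.23 ] 54 [0
[... 168 characters left out ...]
0.475 0.005 0.222] [85 75 75]
148 [0.476 0.011 0.211] [74 68 69]
152 [0.476 0.013 0.2  ] [60 61 64]
156 [0.476 0.015 0.189] [141 138 135]
160 [0.476 0.012 0.18 ] [158 155 150]
164 [0.476 0.015 0.168] [159 155 151]
168 [0.476 0.013 0.158] [160 156 151]
172 [0.476 0.015 0.147] [60 60 60]
176 [ 0.475 -0.011  0.144] [49 49 50]
180 [ 0.475 -0.011  0.134] [38 37 38]
184 [ 0.475 -0.012  0.123] [188 192 194]
188 [ 0.476 -0.01   0.111] [233 237 241]
192 [0.477 0.021 0.09 ] [123 118 110]
196 [0.478 0.021 0.079] [127 121 114]
200 [0.478 0.022 0.067] [127 122 114]
204 [0.478 0.016 0.058] [131 125 118]
208 [0.478 0.021 0.044] [130 124 117]
212 [0.479 0.036 0.027] [122 118 112]
[270.72115135 175.33541269]
```

View pics/s.png

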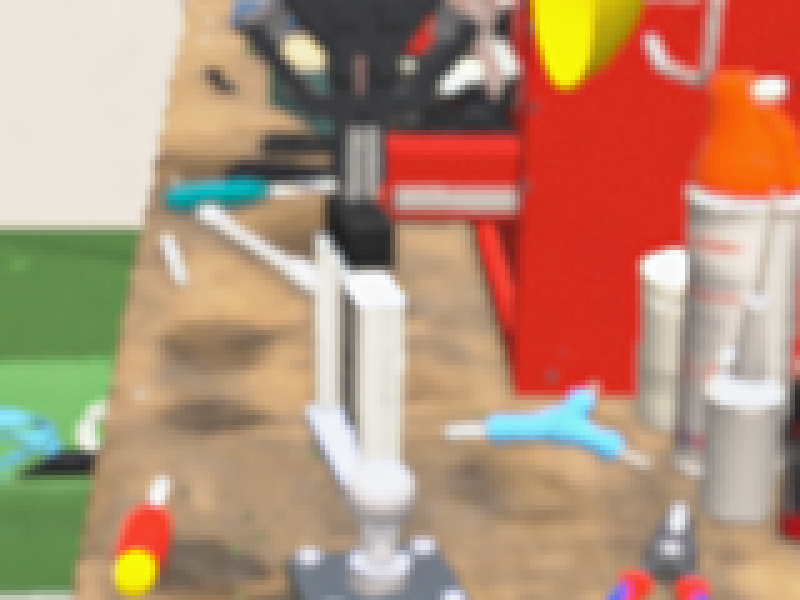

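The side crop shows the closed fingers ending right on the bar's top, so they shut above it without touching. I'll raise the tool to measure where the tips really are relative to the reported TCP.

{"method": "jog_arm", "body": {"plan": [[[0,0,-1],0],[[0,0,-1],0],[[0,0,0],0]]}}

```text
clock: 8.65
tcp_pos: [0.4802, 0.0248, 0.1865]
orientation: [0.001, 0.648, 0.762, 0.001]
ft_force: [0.5, -0.3, -1.1]
width: 0.0001
grip_force: 0.0
```

```bash
python3 - <<'E'
from h import *
s=look('side');P=cloud(s);t=observe()['tcp_pos'];print(t,proj(s,t),proj(s,t-[0,0,.017]))
X,Y,Z=P[...,0],P[...,1],P[...,2]
m=(abs(X-.478)<.03)&(abs(Y-.025)<.04)&(Z>.152)&(Z<.3)
for z in np.arange(.15,.26,.006):
    k=m&(abs(Z-z)<.003)
    if k.any(): print(round(z,3),k.sum(),X[k].min().round(3),X[k].max().round(3),np.median(Y[k]).round(3),s['image'][k].mean(0).round(0))
w_=look('wrist');P=cloud(w_);X,Y,Z=P[...,0],P[...,1],P[...,2]
print('wrist')
m=(abs(X-.478)<.03)&(abs(Y-.025)<.04)&(Z>.152)&(Z<.3)
for z in np.arange(.15,.26,.006):
    k=m&(abs(Z-z)<.003)
    if k.any(): print(round(z,3),k.sum(),X[k].min().round(3),X[k].max().round(3),np.median(Y[k]).round(3),Y[k].min().round(3),Y[k].max().round(3))
m=(abs(X-.478)<.05)&(abs(Y-.03)<.08)&(Z>.14)&(Z<.152)&(Y<.06);print(m.sum(),cv2.minAreaRect((P[m][:,:2]*1000).astype(np.float32)))
cv2.imwrite('pics/s2.png',cv2.resize(s['image'][120:220,220:340],(720,600),interpolation=cv2.INTER_NEAREST)[:,:,::-1])
E
```

```text
[0.47950525 0.02489951 0.18544149] [271.16143503 156.5150714 ] [271.07748021 162.94192549]
0.204 7 0.476 0.488 0.013 [171. 159. 153.]
0.21 20 0.469 0.494 0.014 [147. 137. 133.]
0.216 27 0.468 0.496 0.013 [125. 121. 118.]
0.222 29 0.468 0.496 0.015 [116. 113. 110.]
0.228 28 0.468 0.496 0.013 [132. 124. 120.]
0.234 29 0.468 0.496 0.014 [137. 121. 116.]
0.24 25 0.468 0.496 0.014 [127. 119. 117.]
0.246 39 0.465 0.506 0.012 [96. 75. 76.]
0.252 49 0.451 0.508 0.013 [68. 64. 67.]
0.258 67 0.448 0.508 0.012 [64. 65. 69.]
wrist
0.204 16 0.472 0.485 0.036 0.035 0.037
0.21 263 0.467 0.491 0.036 0.03 0.038
0.216 410 0.466 0.492 0.035 0.03 0.038
0.222 489 0.466 0.492 0.035 0.03 0.038
0.228 536 0.466 0.492 0.035 0.029 0.038
0.234 462 0.466 0.492 0.036 0.029 0.038
0.24 853 0.463 0.494 0.032 0.014 0.039
0.246 792 0.449 0.507 0.036 0.019 0.042
0.252 2455 0.448 0.508 0.035 0.011 0.044
0.258 4251 0.448 0.508 0.033 0.012 0.044
3705 ((479.6272888183594, 29.552902221679688), (28.621299743652344, 55.904537200927734), 9.43027114868164)
```

View pics/s2.png

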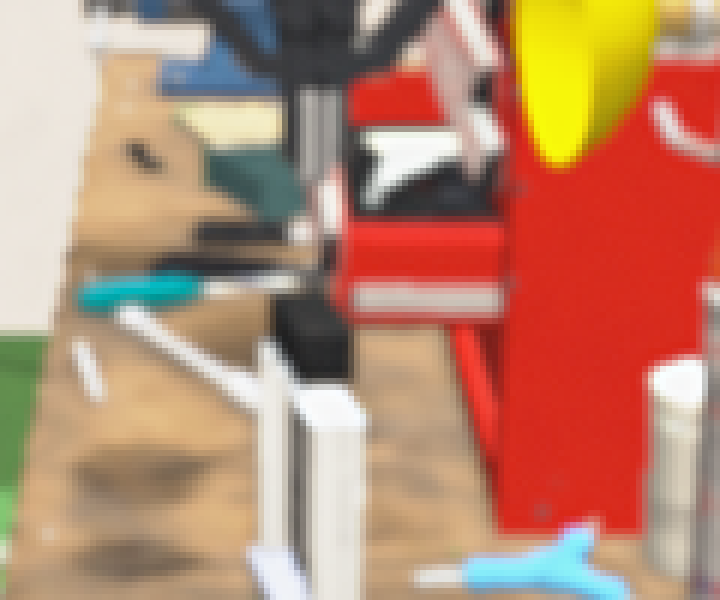

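The tips are really at z ≈ 0.205 with the reported TCP at 0.1855. The reported TCP therefore lies about 37 mm further ahead than documented, while laterally it is right. I need a reported z of about 0.097 for the grasp.

{"method": "jog_arm", "body": {"plan": [[[0,0,0],0],[[0,0,0],0],[[0,0,0],0],[[0,0,0],0],[[0,0,0],0]], "gripper": -1}}

```text
clock: 9.38
tcp_pos: [0.4792, 0.0248, 0.1851]
orientation: [0.0, 0.648, 0.762, -0.0]
ft_force: [0.9, 0.1, -0.1]
width: 0.0854
grip_force: 0.0
```

{"method": "jog_arm", "body": {"plan": [[[0,0,0.8],0],[[0,0,0.8],0],[[0,0,0.8],0],[[0,0,0.8],0],[[0,0,0.34],0]]}}

```text
clock: 10.0
tcp_pos: [0.4788, 0.0247, 0.0958]
orientation: [-0.0, 0.648, 0.762, -0.001]
ft_force: [-0.1, 0.2, 0.4]
width: 0.0853
grip_force: 0.0
```

{"method": "jog_arm", "body": {"plan": [[[0,0,0],0],[[0,0,0],0],[[0,0,0],0],[[0,0,0],0],[[0,0,0],0]], "gripper": 1}}

```text
clock: 10.62
tcp_pos: [0.4798, 0.0249, 0.0973]
orientation: [0.0, 0.648, 0.762, 0.001]
ft_force: [0.8, -0.2, 6.7]
width: 0.0273
grip_force: 60.7
```

Gripped (27 mm, 60 N). Lifting and carrying the gauge to the block.

{"method": "jog_arm", "body": {"plan": [[[0,0,-0.4],0],[[0,0,-1],0],[[0,0,-1],0.36],[[0,0,-1],0],[[0,0,-1],0]]}}

```text
clock: 11.25
tcp_pos: [0.4785, 0.0247, 0.2076]
orientation: [-0.0, 0.671, 0.741, -0.0]
ft_force: [0.4, -0.2, -5.3]
width: 0.0276
grip_force: 60.0
```

{"method": "jog_arm", "body": {"plan": [[[-0.5,-0.06,0],0],[[-1,-0.12,0],0],[[-1,-0.12,0],0],[[-1,-0.12,0],0],[[-1,-0.12,0],0]]}}

```text
clock: 11.88
tcp_pos: [0.4756, -0.0901, 0.2054]
orientation: [-0.001, 0.672, 0.741, -0.001]
ft_force: [-0.1, -0.5, -4.7]
width: 0.0268
grip_force: 60.1
```

{"method": "jog_arm", "body": {"plan": [[[-1,-0.12,0],0],[[-1,-0.12,0],0],[[-1,-0.12,0],0],[[-1,-0.12,0],0],[[-1,-0.12,0],0]]}}

```text
clock: 12.5
tcp_pos: [0.4728, -0.2158, 0.2053]
orientation: [-0.001, 0.672, 0.741, -0.001]
ft_force: [0.4, 0.6, -4.9]
width: 0.0273
grip_force: 60.1
```

{"method": "jog_arm", "body": {"plan": [[[-1,-0.12,0],0],[[-1,-0.12,0],0],[[-1,-0.12,0],0],[[-1,-0.12,0],0],[[-0.9,-0.12,0],0]]}}

```text
clock: 13.12
tcp_pos: [0.4697, -0.3391, 0.2051]
orientation: [-0.001, 0.672, 0.741, -0.0]
ft_force: [0.6, 0.8, -4.8]
width: 0.0275
grip_force: 60.1
```

```bash
python3 - <<'E'
from h import *
o=observe();print(o['tcp_pos'],o['orientation'],o['qpos'].round(2))
c=look('side');P=cloud(c);X,Y,Z=P[...,0],P[...,1],P[...,2]
pts(c,'side',['gauge_base','offcut','mark_notch','pointer_tip'])
cv2.imwrite('pics/s3.png',cv2.resize(c['image'][150:330,170:410],(800,600),interpolation=cv2.INTER_CUBIC)[:,:,::-1])
c=look('top');P=cloud(c);X,Y,Z=P[...,0],P[...,1],P[...,2]
m=(abs(X-.47)<.05)&(abs(Y+.35)<.09)&(Z>.205)&(Z<.24);print(m.sum(),cv2.minAreaRect((P[m][:,:2]*1000).astype(np.float32)))
E
```

```text
[ 0.46971829 -0.33907096  0.20507281] [-1.12683405e-03  6.71766518e-01  7.40761934e-01 -4.83574029e-04] [ 0.2   0.49  0.53  1.72 -0.28  1.01  0.93]
side gauge_base call 0.63 [ 0.4728 -0.3759  0.1749] [280. 222.]
side gauge_base call 0.83 [ 0.4724 -0.3437  0.106 ] [277. 251.]
side offcut call 0.55 [ 0.4721 -0.3775  0.0349] [278. 296.]
side offcut call 0.7 [ 0.4736 -0.3545 -0.0011] [277. 305.]
side pointer_tip call 0.46 [ 0.4641 -0.3435  0.1321] [273. 237.]
431 ((466.7652282714844, -304.18231201171875), (51.73133850097656, 54.21243667602539), 5.379339694976807)
```

View pics/s3.png

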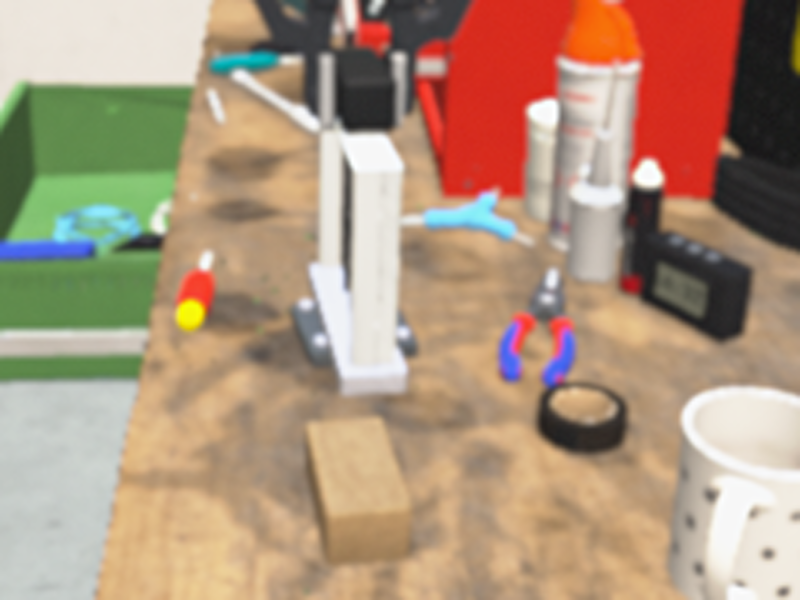

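The gauge hangs upright above the block (base end at (370,385) in the crop, block top at (355,450)), with the dial facing -x as expected. Setting it down gently.

{"method": "jog_arm", "body": {"plan": [[[-0.46,0,0],0],[[0,0,0.9],0],[[0,0,0.9],0],[[0,0,0.7],0],[[0,0,0.25],0]]}}

```text
clock: 14.25
tcp_pos: [0.4721, -0.3495, 0.1369]
orientation: [-0.001, 0.671, 0.741, -0.0]
ft_force: [-0.4, -1.0, -4.7]
width: 0.0273
grip_force: 60.0
```

{"method": "jog_arm", "body": {"plan": [[[0,0,0.06],0],[[0,0,0.06],0],[[0,0,0],0]]}}

```text
clock: 14.62
tcp_pos: [0.4727, -0.3494, 0.1353]
orientation: [0.0, 0.671, 0.741, 0.0]
ft_force: [0.5, -0.4, -5.2]
width: 0.0272
grip_force: 60.0
```

{"method": "jog_arm", "body": {"plan": [[[0,0,0.08],0],[[0,0,0],0]]}}

```text
clock: 14.88
tcp_pos: [0.4725, -0.3491, 0.1329]
orientation: [0.0, 0.671, 0.741, 0.0]
ft_force: [-0.4, 0.1, -5.3]
width: 0.0272
grip_force: 60.0
```

{"method": "jog_arm", "body": {"plan": [[[0,0,0.08],0],[[0,0,0],0]]}}

```text
clock: 15.12
tcp_pos: [0.4727, -0.3493, 0.1324]
orientation: [0.001, 0.671, 0.741, 0.0]
ft_force: [-4.5, 4.2, 10.9]
width: 0.0274
grip_force: 62.3
```

{"method": "jog_arm", "body": {"plan": [[[0,0,0],0],[[0,0,0],0],[[0,0,0],0],[[0,0,0],0],[[0,0,0],0]]}}

```text
clock: 15.75
tcp_pos: [0.4727, -0.3493, 0.1324]
orientation: [0.001, 0.671, 0.741, 0.0]
ft_force: [-2.7, 3.6, 11.1]
width: 0.0271
grip_force: 62.3
```

{"method": "jog_arm", "body": {"plan": [[[0,0,0],0],[[0,0,0],0],[[0,0,0],0],[[0,0,0],0],[[0,0,0],0]]}}

```text
clock: 16.38
tcp_pos: [0.4727, -0.3493, 0.1324]
orientation: [0.001, 0.671, 0.741, 0.0]
ft_force: [-3.6, 3.3, 12.0]
width: 0.0274
grip_force: 62.3
```

```bash
python3 - <<'E'
from h import *
c=look('side');P=cloud(c);X,Y,Z=P[...,0],P[...,1],P[...,2]
pts(c,'side',['gauge_base','pointer_tip','mark_notch'])
m=(abs(X-.46)<.04)&(abs(Y+.35)<.1)&(Z>.04)&(Z<.052)&(Y>-.41)
q=P[m];print(m.sum(),q.min(0),q.max(0),np.polyfit(q[:,1],q[:,2],1))
m=(abs(X-.475)<.03)&(abs(Y+.35)<.07)&(Z>.149)&(Z<.156);q=P[m];print(m.sum(),np.polyfit(q[:,1],q[:,2],1),q.min(0),q.max(0))
m=(abs(X-.47)<.04)&(abs(Y+.42)<.03)&(Z>.03)&(Z<.14);q=P[m];print('end face',m.sum(),np.polyfit(q[:,2],q[:,0],1))
print(observe()['ft_force'])
E
```

```text
side gauge_base call 0.56 [ 0.4735 -0.3868  0.0999] [279. 266.]
side gauge_base call 0.73 [ 0.4741 -0.3537  0.033 ] [278. 289.]
side gauge_base call 0.27 [ 0.4854 -0.1434  0.0027] [276. 250.]
side pointer_tip call 0.64 [ 0.4687 -0.3557  0.0983] [275. 258.]
306 [ 0.45283726 -0.40984666  0.04003435] [ 0.4942888  -0.29063126  0.05167642] [0.00474976 0.04758281]
178 [0.03686645 0.16468313] [ 0.45351444 -0.41294896  0.14900841] [ 0.49396481 -0.34980951  0.15590138]
end face 883 [0.03872187 0.47470482]
[-2.94761037  3.07918911 12.4043431 ]
```

The base centre measures (0.474, -0.354, 0.033) with near-zero slope, so it is flush on the block, and the pointer has had over 1.3 s at rest. Now I'll lift it, turn the dial to the side camera and bring it nearer to read the mark.

{"method": "jog_arm", "body": {"plan": [[[0,0,-0.3],0],[[0,0,-1],0],[[0,0,-1],-1],[[0,0,-1],-1],[[0,0,-1],-1]]}}

```text
clock: 17.35
tcp_pos: [0.4723, -0.3492, 0.2393]
orientation: [-0.0, 0.454, 0.891, -0.0]
ft_force: [0.1, -0.1, -4.7]
width: 0.0269
grip_force: 60.2
```

{"method": "jog_arm", "body": {"plan": [[[0,0,-1],-1],[[0,0,-1],-1],[[0,0,-0.5],-1],[[0,0,0],-1],[[0,0,0],-1]]}}

```text
clock: 17.98
tcp_pos: [0.4722, -0.3493, 0.3011]
orientation: [-0.0, 0.035, 0.999, -0.0]
ft_force: [0.7, 0.3, -5.3]
width: 0.0272
grip_force: 60.2
```

{"method": "jog_arm", "body": {"plan": [[[0,-0.9,0],0],[[0,-1,0],0],[[0,-1,0],0],[[0,-1,0],0],[[0,-0.6,0],0]]}}

```text
clock: 18.6
tcp_pos: [0.4629, -0.4635, 0.3005]
orientation: [-0.001, 0.04, 0.999, -0.0]
ft_force: [0.0, 0.3, -4.1]
width: 0.0272
grip_force: 60.5
```

```bash
python3 - <<'E'
from h import *
o=observe();print(o['tcp_pos'],o['orientation'].round(4),o['qpos'].round(2))
c=look('side');np.savez('view.npz',**{k:np.asarray(v) for k,v in c.items()})
pts(c,'side',['gauge_base','pointer_tip','mark_notch'])
u,v=proj(c,o['tcp_pos']+[0,0,-.04]).astype(int);print(u,v)
cv2.imwrite('pics/s4.png',cv2.resize(c['image'][max(v-75,0):v+75,u-100:u+100],(800,600),interpolation=cv2.INTER_CUBIC)[:,:,::-1])
E
```

```text
[ 0.46285601 -0.4635411   0.30049522] [-6.000e-04  3.970e-02  9.992e-01 -4.000e-04] [ 0.6   0.5   0.2   1.36 -0.1   1.3   2.29]
side gauge_base call 0.57 [ 0.4647 -0.4682  0.2645] [280. 188.]
side gauge_base call 0.63 [ 0.4633 -0.467   0.2018] [278. 231.]
side pointer_tip call 0.77 [ 0.4626 -0.4724  0.2673] [278. 187.]
side pointer_tip call 0.8 [ 0.4609 -0.4703  0.2278] [277. 214.]
side mark_notch call 0.6 [ 0.4886 -0.4727  0.2297] [297. 214.]
side mark_notch call 0.58 [ 0.4703 -0.3519  0.0011] [275. 303.]
278 189
```

View pics/s4.png

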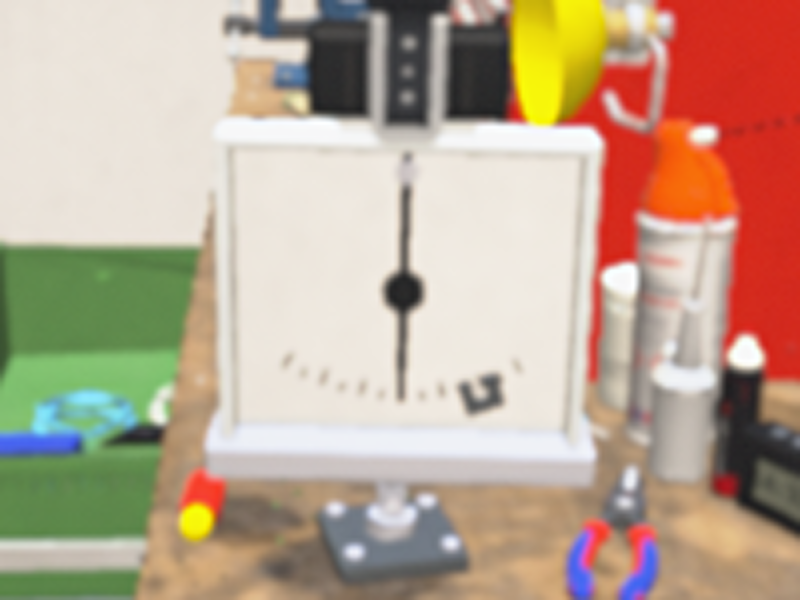

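The crop shows the dial facing the camera. The pointer hangs from a hub at about (406,168) to its tip at (401,400), and the dark clip is at (480,393) on the right (-y) side, open upwards. I'll rectify the dial and measure the clip angle numerically.

```bash
cat >> h.py <<'E'
def dial(c,base,yaw,tilt=0,off=-.0105,mm=.5,hw=65,hh=125):
    # rectified dial picture: columns run to gauge -y, rows down, pixel mm; pivot at z=104
    ey=-np.array([-np.sin(yaw),np.cos(yaw),0]); ex=np.array([np.cos(yaw),np.sin(yaw),0]); ez=np.array([0,0,1.])
    a=np.cos(tilt)*ey-np.sin(tilt)*ez; b=np.cos(tilt)*ez+np.sin(tilt)*ey
    us=np.arange(-hw,hw,mm)/1000; vs=np.arange(hh,-5,-mm)/1000
    M=np.array([[proj(c,base+off*ex+u*a+v*b) for u in us] for v in vs]).astype(np.float32)
    return cv2.cvtColor(cv2.remap(c['image'],M[...,0],M[...,1],cv2.INTER_CUBIC),cv2.COLOR_RGB2GRAY),us*1000,vs*1000
E
python3 - <<'E'
from h import *
c=dict(np.load('view.npz'));yaw=np.radians(85.4)
base=np.array([.463,-.4655,.2025])
g,us,vs=dial(c,base,yaw)
def asc(u0,u1,v1,v0):
    for j,v in enumerate(vs):
        if v0<=v<=v1 and j%2==0: print('%5.0f '%v,' '.join('%3d'%g[j,i] for i,u in enumerate(us) if u0<=u<=u1 and i%2==0))
print('clip; u from 12'); asc(12,40,44,18)
for v in (95,85,75,50,45,40,35,30,28,26,24,22): 
    j=np.argmin(abs(vs-v)); k=np.where(abs(us)<12)[0]; r=g[j,k].astype(float); d=np.clip(r.max()-25-r,0,None); print(v,(d*us[k]).sum()/max(d.sum(),1e-9),r.min())
E
```

```text
clip; u from 12
   44  234 234 234 234 234 234 234 234 234 234 234 234 234 234 234 234 235 235 234 234 234 234 234 230 222 215 218 226 233
   43  235 234 234 235 235 234 235 235 234 234 234 234 234 234 235 235 235 235 235 234 234 235 235 230 219 208 208 219 231
   42  235 234 235 235 235 234 234 234 234 235 235 235 235 235 235 235 235 235 234 234 234 235 235 233 222 208 200 212 227
   41  235 235 235 235 235 234 234 234 234 235 235 235 235 235 235 234 233 232 230 230 231 233 235 235 227 213 201 207 222
   40  235 235 235 235 235 234 235 235 235 235 234 234 233 231 231 226 220 217 212 212 217 227 233 235 231 222 212 212 221
   39  235 235 235 235 235 235 235 235 235 234 234 232 228 224 219 209 197 186 179 179 193 216 229 235 234 229 223 221 226
   38  235 234 235 235 235 235 235 233 231 230 231 229 222 209 190 172 155 145 135 137 160 194 220 234 236 234 231 229 231
   37  231 231 232 235 235 234 232 225 219 214 216 219 216 196 165 134 115 108 100 107 135 178 213 233 236 236 234 234 234
   36  226 224 228 233 234 233 226 212 193 184 189 205 211 195 159 121  99  92  88  98 130 175 214 2
[... 1835 characters left out ...]
 230 230 230 231 231 230 230 230
   20  225 226 225 225 226 226 226 227 228 228 229 230 230 230 229 229 228 228 228 229 229 229 229 230 230 230 230 230 228
   19  228 228 228 229 229 230 230 230 231 232 232 233 233 232 231 229 228 229 229 229 230 230 230 231 231 231 231 229 228
   18  234 234 234 234 234 235 236 235 236 236 236 236 237 236 234 232 231 231 231 231 232 233 233 233 233 234 233 232 230
95 0.07512116316639741 98.0
85 0.0845808383233533 92.0
75 0.10538461538461538 96.0
50 0.05008210180623974 102.0
45 -0.1800314465408805 100.0
40 -0.15591397849462366 110.0
35 -0.17002518891687657 131.0
30 0.11243386243386243 140.0
28 -0.05263157894736842 197.0
26 0.0 231.0
24 0.0 231.0
22 0.0 230.0
```

```bash
python3 - <<'E'
from h import *
c=dict(np.load('view.npz'));yaw=np.radians(85.4)
g,us,vs=dial(c,np.array([.463,-.4655,.2025]),yaw,hh=140)
i=np.argmin(abs(us+40)); print('col -40',[(int(v),int(g[j,i])) for j,v in enumerate(vs) if (v>98 or v<24) and j%2==0])
i=np.argmin(abs(us)); print('col 0',[(int(v),int(g[j,i])) for j,v in enumerate(vs) if 24<v<120 and j%2==0])
j=np.argmin(abs(vs-80)); print('row 80',[(int(u),int(g[j,i])) for i,u in enumerate(us) if abs(u)>48 and i%2==0])
P=cloud(c);ey=np.array([-np.sin(yaw),np.cos(yaw),0])
m=(abs(P[...,0]-.463)<.05)&(abs(P[...,1]+.47)<.03)&(P[...,2]>.23)&(P[...,2]<.3)
q=P[m];f=np.polyfit(q[:,0],q[:,1],1);print('dial plane',f,'y at .463',np.polyval(f,.463),m.sum())
E
```

```text
col -40 [(140, 204), (139, 181), (138, 165), (137, 156), (136, 149), (135, 142), (134, 133), (133, 119), (132, 116), (131, 133), (130, 162), (129, 182), (128, 188), (127, 185), (126, 178), (125, 174), (124, 174), (123, 177), (122, 205), (121, 236), (120, 250), (119, 248), (118, 247), (117, 247), (116, 248), (115, 245), (114, 234), (113, 221), (112, 220), (111, 226), (110, 232), (109, 233), (108, 233), (107, 233), (106, 233), (105, 233), (104, 233), (103, 233), (102, 233), (101, 233), (100, 233), (99, 233), (23, 230), (22, 228), (21, 226), (20, 225), (19, 227), (18, 233), (17, 238), (16, 240), (15, 240), (14, 240), (13, 240), (12, 240), (11, 237), (10, 233), (9, 221), (8, 209), (7, 201), (6, 197), (5, 197), (4, 197), (3, 198), (2, 196), (1, 193), (0, 182), (-1, 164), (-2, 151), (-3, 145), (-4, 145)]
col 0 [(119, 172), (118, 188), (117, 195), (116, 200), (115, 208), (114, 213), (113, 205), (112, 179), (111, 155), (110, 149), (109, 167), (108, 185), (107, 196), (106, 198), (105, 198), (104, 196), (103, 186), (102, 164), (101, 134), (100, 107), (99, 93), (98, 89), (97, 93), (96, 96), (95
[... 494 characters left out ...]
), (46, 104), (45, 100), (44, 98), (43, 97), (42, 100), (41, 102), (40, 110), (39, 120), (38, 128), (37, 131), (36, 132), (35, 131), (34, 131), (33, 130), (32, 130), (31, 132), (30, 140), (29, 166), (28, 197), (27, 219), (26, 232), (25, 234)]
row 80 [(-65, 178), (-64, 169), (-63, 159), (-62, 156), (-61, 168), (-60, 196), (-59, 222), (-58, 230), (-57, 228), (-56, 215), (-55, 200), (-54, 199), (-53, 217), (-52, 227), (-51, 231), (-50, 231), (-49, 231), (49, 235), (50, 235), (51, 235), (52, 234), (53, 230), (54, 218), (55, 205), (56, 209), (57, 224), (58, 232), (59, 233), (60, 216), (61, 178), (62, 133), (63, 100), (64, 88)]
dial plane [-0.08473252 -0.42640392] y at .463 -0.465635077344497 3846
```

The mark measures ≈ 0.345 rad, in range, and the gauge is level to within about 0.004. Carrying it to the stud.

{"method": "jog_arm", "body": {"plan": [[[0.05,0.6,0],0],[[0.05,1,0],0],[[0.05,1,0],0],[[0.05,1,0],0],[[0.06,1,0],0]]}}

```text
clock: 19.58
tcp_pos: [0.4663, -0.3438, 0.3012]
orientation: [0.0, 0.037, 0.999, 0.0]
ft_force: [-0.0, 0.1, -4.1]
width: 0.0274
grip_force: 60.5
```

{"method": "jog_arm", "body": {"plan": [[[0,1,0],0],[[0,1,0],0],[[0,1,0.4],0],[[0,1,0.7],0],[[0,1,0.7],0]]}}

```text
clock: 20.2
tcp_pos: [0.4755, -0.2193, 0.2559]
orientation: [0.001, 0.037, 0.999, 0.0]
ft_force: [1.1, -0.5, -5.6]
width: 0.0274
grip_force: 60.7
```

{"method": "jog_arm", "body": {"plan": [[[0,1,0.7],0],[[0,1,0.7],0],[[0,0.7,0.5],0],[[0,0.5,0.3],0],[[0,0,0.3],0]]}}

```text
clock: 20.82
tcp_pos: [0.4821, -0.141, 0.1934]
orientation: [0.0, 0.037, 0.999, -0.0]
ft_force: [-0.3, -1.1, -4.6]
width: 0.0274
grip_force: 60.5
```

```bash
python3 - <<'E'
from h import *
o=observe();print(o['tcp_pos'],o['orientation'].round(4),o['ft_force'])
c=look('side');pts(c,'side',['gauge_base','stud_top','stud','pointer_tip','mark_notch'])
c=look('top');pts(c,'top',['stud'])
E
```

```text
[ 0.48213695 -0.14104551  0.19337178] [ 4.000e-04  3.720e-02  9.993e-01 -0.000e+00] [-0.30974974 -1.05588733 -4.5746637 ]
side gauge_base call 0.69 [ 0.4865 -0.1505  0.1569] [278. 189.]
side gauge_base call 0.65 [ 0.3745 -0.1154  0.0204] [229. 239.]
side gauge_base call 0.84 [ 0.4839 -0.1434  0.0952] [276. 214.]
side stud_top call 0.69 [ 0.4843 -0.1391  0.0761] [276. 221.]
side stud call 0.95 [ 0.4838 -0.1586  0.0136] [276. 249.]
side stud call 0.18 [ 0.4836 -0.1475  0.1584] [277. 188.]
side stud call 0.91 [ 0.4828 -0.1455  0.0021] [275. 251.]
side pointer_tip call 0.55 [ 0.4846 -0.15    0.1596] [277. 187.]
side pointer_tip call 0.57 [ 0.4818 -0.1501  0.1197] [276. 205.]
side mark_notch call 0.37 [ 0.4772 -0.1552  0.0112] [273. 249.]
side mark_notch call 0.43 [ 0.5104 -0.1529  0.1245] [289. 203.]
```

{"method": "jog_arm", "body": {"plan": [[[0,-0.08,0.3],0],[[0,0,0.3],0],[[0,0,0.1],0],[[0,0,0],0]]}}

```text
clock: 22.02
tcp_pos: [0.4814, -0.1437, 0.1755]
orientation: [-0.0, 0.038, 0.999, 0.0]
ft_force: [1.0, 0.1, -3.2]
width: 0.0269
grip_force: 60.5
```

{"method": "jog_arm", "body": {"plan": [[[0,0,0.06],0],[[0,0,0],0]]}}

```text
clock: 22.28
tcp_pos: [0.4816, -0.1438, 0.1744]
orientation: [0.0, 0.038, 0.999, -0.0]
ft_force: [-0.3, -0.3, -4.3]
width: 0.0275
grip_force: 60.5
```

{"method": "jog_arm", "body": {"plan": [[[0,0,0.06],0],[[0,0,0],0]]}}

```text
clock: 22.52
tcp_pos: [0.4815, -0.1438, 0.1728]
orientation: [-0.0, 0.038, 0.999, -0.0]
ft_force: [-0.6, 0.5, -4.9]
width: 0.0271
grip_force: 60.5
```

{"method": "jog_arm", "body": {"plan": [[[0,0,0.05],0],[[0,0,0],0]]}}

```text
clock: 22.78
tcp_pos: [0.4818, -0.1439, 0.172]
orientation: [0.0, 0.038, 0.999, -0.0]
ft_force: [-1.0, -0.5, 3.2]
width: 0.0273
grip_force: 61.7
```

{"method": "jog_arm", "body": {"plan": [[[0,0,0.03],0],[[0,0,0],0]]}}

```text
clock: 23.02
tcp_pos: [0.4821, -0.1439, 0.1719]
orientation: [0.001, 0.038, 0.999, -0.0]
ft_force: [-2.5, 0.4, 10.6]
width: 0.0274
grip_force: 62.9
```

It is resting on the ball with about 15 N. Now rocking along the arc about the ball's centre (tool -x, i.e. towards the gauge's -y end).

{"method": "jog_arm", "body": {"plan": [[[-0.21,0,0.005],0],[[-0.21,0,0.01],0],[[-0.21,0,0.02],0],[[-0.21,0,0.024],0],[[0,0,0],0]]}}

```text
clock: 23.65
tcp_pos: [0.5027, -0.1455, 0.1701]
orientation: [0.0, 0.038, 0.999, -0.0]
ft_force: [-2.9, 0.2, 10.0]
width: 0.0275
grip_force: 63.9
```

```bash
cat >> h.py <<'E'
def tilt(c,yaw,x0):
    # gauge tilt from the side picture: bottom edge of base bar (bright) fitted in its front plane
    ex=np.array([np.cos(yaw),np.sin(yaw),0]);ey=-np.array([-np.sin(yaw),np.cos(yaw),0])
    P=cloud(c); r=P-x0; a=r@ey; d=r@ex; z=P[...,2]
    return a,d,z
E
python3 - <<'E'
from h import *
o=observe();print(o['tcp_pos'],o['ft_force'])
c=look('side');np.savez('r1.npz',**{k:np.asarray(v) for k,v in c.items()})
pts(c,'side',['gauge_base','pointer_tip','mark_notch'])
a,d,z=tilt(c,np.radians(85.6),np.array([.482,-.144,0]))
g=c['image'].min(2)
m=(abs(d)<.03)&(abs(a)<.08)&(z>.06)&(z<.2)&(g>170)
q=np.c_[a[m],z[m]]*1000;r=cv2.minAreaRect(q.astype(np.float32));print(m.sum(),r,cv2.boxPoints(r).round(1).tolist())
E
```

```text
[ 0.5026706  -0.14551429  0.1701153 ] [-2.90159476  0.17005522  9.97904889]
side gauge_base call 0.86 [ 0.4931 -0.1517  0.1338] [281. 199.]
side gauge_base call 0.8 [ 0.4838 -0.1486  0.0679] [276. 226.]
side pointer_tip call 0.37 [ 0.4988 -0.1508  0.136 ] [284. 198.]
side pointer_tip call 0.65 [ 0.5003 -0.1526  0.0965] [284. 215.]
side mark_notch call 0.39 [ 0.5117 -0.1534  0.1015] [289. 213.]
2823 ((9.494331359863281, 127.2686538696289), (139.02871704101562, 129.2511749267578), 81.68647766113281) [[-64.5, 67.80000305175781], [63.400001525878906, 49.099998474121094], [83.5, 186.6999969482422], [-44.400001525878906, 205.39999389648438]]
```

Tilt is now ≈ 0.14 rad and the base centre is still on the ball. Continuing.

{"method": "jog_arm", "body": {"plan": [[[-0.21,0,0.034],0],[[-0.21,0,0.04],0],[[-0.2,0,0.048],0],[[-0.2,0,0.054],0],[[0,0,0],0]]}}

```text
clock: 24.62
tcp_pos: [0.5235, -0.1471, 0.1656]
orientation: [0.001, 0.038, 0.999, -0.0]
ft_force: [-1.0, -0.7, 6.3]
width: 0.0274
grip_force: 65.4
```

{"method": "jog_arm", "body": {"plan": [[[-0.18,0,0.056],0],[[-0.17,0,0.056],0],[[0,0,0],0],[[0,0,0],0],[[0,0,0],0]]}}

```text
clock: 25.25
tcp_pos: [0.5324, -0.1477, 0.1627]
orientation: [0.001, 0.038, 0.999, -0.0]
ft_force: [1.0, 0.6, 5.3]
width: 0.0271
grip_force: 65.7
```

{"method": "jog_arm", "body": {"plan": [[[0,0,0],0],[[0,0,0],0],[[0,0,0],0],[[0,0,0],0],[[0,0,0],0]]}}

```text
clock: 25.88
tcp_pos: [0.5324, -0.1477, 0.1627]
orientation: [0.001, 0.038, 0.999, -0.0]
ft_force: [0.5, 1.4, 6.3]
width: 0.0268
grip_force: 65.7
```

```bash
cat > chk.py <<'E'
from h import *
o=observe();t=o['tcp_pos'];print(t,o['ft_force'],o['clock'])
c=look('side');np.savez('r2.npz',**{k:np.asarray(v) for k,v in c.items()})
pts(c,'side',['gauge_base','pointer_tip','mark_notch'])
yaw=np.radians(85.6);x0=np.array([.482,-.1445,0]);a,d,z=tilt(c,yaw,x0);g=c['image'].min(2)
m=((abs(d)<.03)&(abs(a)<.1)&(z>.04)&(z<.2)&(g>170)).astype(np.uint8)
n,l,s,_=cv2.connectedComponentsWithStats(m);m=l==1+np.argmax(s[1:,4])
r=cv2.minAreaRect((np.c_[a[m],z[m]]*1000).astype(np.float32));th=np.radians(90-r[2] if r[2]>45 else -r[2])
b=cv2.boxPoints(r);b=b[np.argsort(b[:,1])][:2] # lowest corners
print(m.sum(),'tilt',th,'base box',cv2.boxPoints(r).round(1).tolist())
# rectified dial: pivot from tcp (grip 31 mm above pivot along gauge), dial at gauge x~0
ex=np.array([np.cos(yaw),np.sin(yaw),0]);ey=-np.array([-np.sin(yaw),np.cos(yaw),0]);n=np.sin(th)*ey+np.cos(th)*np.array([0,0,1])
base=t+[0,0,.038]-.135*n; print('base',base)
gd,us,vs=dial(c,base,yaw,th,off=-.002,mm=.5)
cv2.imwrite('pics/dial%d.png'%(o['clock']*100),cv2.resize(gd,None,fx=2.2,fy=2.2,interpolation=cv2.INTER_CUBIC))
for v in range(48,18,-2):
    j=np.argmin(abs(vs-v)); print(v,' '.join('%3d'%gd[j,i] for i,u in enumerate(us) if 8<=u<=42 and i%2==0))
E
python3 chk.py
```

```text
[ 0.53241096 -0.14769978  0.16269391] [0.45005104 1.39529641 6.29234017] 25.875
side gauge_base call 0.57 [ 0.5094 -0.1542  0.1297] [288. 201.]
side gauge_base call 0.45 [ 0.4839 -0.1559  0.0138] [276. 248.]
side gauge_base call 0.64 [ 0.4871 -0.1475  0.0747] [278. 223.]
side pointer_tip call 0.65 [ 0.5189 -0.1535  0.0928] [292. 216.]
side mark_notch call 0.6 [ 0.5193 -0.155   0.0944] [292. 216.]
2842 tilt 0.3635746188595631 base box [[-64.5, 79.5], [56.599998474121094, 33.400001525878906], [107.80000305175781, 168.0], [-13.300000190734863, 214.0]]
base [ 0.48454409 -0.14401662  0.07451864]
48 235 235 235 235 236 236 237 237 230 221 205 181 162 158 174 197 216 227 238 238 237 238 237 236 236 236 235 235 235 235 235 235 235 235 235
46 235 235 235 235 235 236 236 237 237 228 219 202 177 157 158 176 200 217 229 238 238 237 237 236 236 236 236 235 235 235 234 234 234 235 234
44 234 234 235 235 235 235 236 236 237 236 227 216 196 171 154 159 179 203 219 231 238 238 238 237 236 236 235 235 235 234 234 234 234 234 234
42 235 235 235 235 235 235 235 236 236 238 235 224 212 190 165 154 164 18
[... 942 characters left out ...]
 222 219 219 220 222 224 217 206 188 167 149 140 146 155 160 159 149 132 117 111 116 139 166 196 217 227 236 236 235 235 234 234
26 224 225 226 225 223 223 225 226 228 226 213 196 175 152 138 130 134 138 140 139 132 122 120 124 136 160 185 211 224 230 235 234 234 234 234
24 230 230 230 231 230 230 231 233 233 232 228 211 193 168 145 131 124 126 129 133 138 139 141 153 163 179 197 212 224 230 233 234 234 234 234
22 235 235 234 234 234 234 235 236 236 235 234 227 210 194 172 154 144 143 151 159 169 179 188 196 207 215 222 227 230 233 234 234 234 234 234
20 235 235 235 234 234 234 235 235 235 236 233 232 225 214 204 192 188 187 193 203 211 217 222 225 228 231 233 235 235 235 235 234 234 234 234
```

The pointer is nearly in the notch: tilt ≈ 0.364 against the mark's 0.345, with the tip about 2 mm past the notch's middle. Easing back about 0.02 rad.

{"method": "jog_arm", "body": {"plan": [[[0.06,0,-0.02],0],[[0.06,0,-0.02],0],[[0,0,0],0],[[0,0,0],0],[[0,0,0],0]]}}

```text
clock: 26.85
tcp_pos: [0.5301, -0.1475, 0.1636]
orientation: [0.001, 0.038, 0.999, -0.0]
ft_force: [5.4, -0.3, 1.6]
width: 0.0276
grip_force: 65.1
```

{"method": "jog_arm", "body": {"plan": [[[0,0,0],0],[[0,0,0],0],[[0,0,0],0],[[0,0,0],0],[[0,0,0],0]]}}

```text
clock: 27.48
tcp_pos: [0.5301, -0.1475, 0.1636]
orientation: [0.001, 0.038, 0.999, -0.0]
ft_force: [5.5, -0.2, 1.6]
width: 0.0271
grip_force: 65.1
```

```bash
python3 chk.py; ls pics
```

```text
[ 0.53008653 -0.14750389  0.16361143] [ 5.51649718 -0.16900849  1.62249924] 27.475
side gauge_base call 0.55 [ 0.5086 -0.1537  0.1326] [288. 200.]
side gauge_base call 0.56 [ 0.4842 -0.1447  0.0762] [276. 221.]
side pointer_tip call 0.5 [ 0.5137 -0.1572  0.1358] [291. 199.]
side pointer_tip call 0.5 [ 0.5172 -0.1556  0.0932] [292. 216.]
side mark_notch call 0.4 [ 0.5182 -0.1543  0.0939] [292. 216.]
2844 tilt 0.39683403876523565 base box [[-65.80000305175781, 82.30000305175781], [53.099998474121094, 32.5], [109.19999694824219, 166.39999389648438], [-9.699999809265137, 216.1999969482422]]
base [ 0.47806277 -0.14350088  0.07710238]
48 235 235 235 235 235 235 235 236 236 236 238 232 223 210 187 165 156 167 188 210 224 236 239 237 237 237 236 236 236 236 235 235 235 235 235
46 235 235 235 235 235 235 235 235 236 236 237 238 231 223 209 185 164 157 169 191 211 225 236 239 237 237 237 237 236 236 236 235 234 234 234
44 235 235 235 235 235 235 235 235 235 236 236 237 238 231 221 207 183 163 157 170 193 212 226 237 238 237 238 237 236 235 234 233 232 232 232
42 235 235 235 235 235 235 235 235
[... 1075 characters left out ...]
08 108 122 142 168 193 210 226 231
26 229 229 229 229 230 231 230 228 225 224 225 227 231 234 230 225 209 185 161 137 126 120 118 121 123 124 128 132 140 156 176 197 213 222 229
24 233 232 232 232 233 233 233 233 232 232 233 234 234 236 236 231 225 208 183 160 140 134 130 132 140 148 157 169 180 191 203 214 223 229 231
22 235 234 234 234 235 235 235 235 234 234 235 236 236 236 237 235 229 224 209 192 176 165 168 171 178 190 199 208 217 224 227 230 232 233 234
20 234 234 234 234 234 234 234 234 234 234 234 234 234 235 234 235 233 230 226 217 212 207 206 211 217 221 225 227 228 231 234 235 235 234 233
dial2587.png
dial2747.png
g.png
s.png
s2.png
s3.png
s4.png
side0.png
top0.png
wr0.png
wr1.png
```

The box-based tilt estimate is noisy, so I'll register the rectified dial against the level reference picture (ECC, Euclidean) to get the true tilt, and compare the earlier frame too.

```bash
cat > reg.py <<'E'
from h import *
import sys
yaw0=np.radians(85.4);mm=.5
ref,us,vs=dial(dict(np.load('view.npz')),np.array([.463,-.4635,.2025]),yaw0,off=-.002,mm=mm,hw=75,hh=120)
P0=(0,104)
# mark in reference: dark blob of the clip, symmetric about its radius
def px(u,v): return (u+75)/mm,(120-v)/mm
mask=np.zeros(ref.shape,np.uint8)
def pt(u,v): return tuple(int(t) for t in px(u,v))
cv2.rectangle(mask,pt(-66,114),pt(66,-1),255,-1)
cv2.rectangle(mask,pt(-5,114),pt(5,24),0,-1)          # pointer in reference
cv2.rectangle(mask,pt(-34,120),pt(34,106),0,-1)
cv2.fillPoly(mask,[np.array([pt(-3,108),pt(3,108),pt(38,20),pt(22,20)])],0) # pointer & clip when tilted
refb=cv2.GaussianBlur(ref,(0,0),2.5)
ys,xs=np.where((ref<150)&(mask==0)); 
def run(f,base,th0):
    c=dict(np.load(f)); g,_,_=dial(c,base,np.radians(85.6),0,off=-.002,mm=mm,hw=130,hh=180)
    # init warp: ref pixel -> g pixel (rotation th0 clockwise about base)
    co,si=np.cos(th0),np.sin(th0); A=np.array([[co,-si],[si,co]])
    r0=np.array(px(0,0)); b=np.array([130/mm,180/mm])
    W=np.c_[A,b-A@r0].astype(np.float32)
    cc,W=cv2.findTransformECC(refb,g,W,cv2.MOTION_EUCLIDEAN,(3,300,1e-7),mask,5)
    th=np.arctan2(W[1,0],W[0,0]); warped=cv2.warpAffine(g,W,ref.shape[::-1],flags=cv2.INTER_CUBIC|cv2.WARP_INVERSE_MAP)
    o=W@np.r_[r0,1]; print(f,'cc',round(cc,3),'tilt',round(th,4),'base shift mm (toward -y,up)',((o[0]-b[0])*mm).round(2),((b[1]-o[1])*mm).round(2))
    return th,warped
def polar(img,r0,r1,a0,a1):
    a=np.linspace(a0,a1,200);r=np.arange(r0,r1,.5);A_,R_=np.meshgrid(a,r)
    x,y=px(R_*np.sin(A_),104-R_*np.cos(A_));return cv2.remap(img,x.astype(np.float32),y.astype(np.float32),cv2.INTER_CUBIC),a,r
p,a,r=polar(ref,60,86,.15,.55)
for k in range(0,len(r),4): print('ref r',r[k],'dark',a[p[k]<190].round(3)[[0,-1]] if (p[k]<190).any() else None, 'dip',a[60+np.argmin(p[k][60:140])].round(3))
col=(235-p[8:40].astype(float)).clip(0).sum(0); print('blob centroid',(col*a).sum()/col.sum())
p,a,r=polar(ref,30,76,-.1,.1);col=235-p.astype(float);print('ref pointer',((col*a).sum(1)/col.sum(1))[::12].round(4))
for f,base in (('r2.npz',np.array([.4826,-.1440,.0755])),):
    th,wp=run(f,base,.36)
    for rr in (60,64,68,70,72,74,76,78,80,82):
        p,a,_=polar(wp,rr,rr+.4,.15,.55); print(rr,' '.join('%3d'%v for v in p[0][::6]))
    p,a,r=polar(wp,44,68,.2,.5);col=(230-p.astype(float)).clip(0);print('pointer',((col*a).sum(1)/col.sum(1))[::6].round(4))
print('angles',a[[0,-1]],np.linspace(.15,.55,200)[::6].round(2))
E
python3 reg.py
```

```text
ref r 60.0 dark None dip 0.271
ref r 62.0 dark None dip 0.271
ref r 64.0 dark None dip 0.271
ref r 66.0 dark None dip 0.271
ref r 68.0 dark None dip 0.271
ref r 70.0 dark None dip 0.271
ref r 72.0 dark None dip 0.315
ref r 74.0 dark None dip 0.361
ref r 76.0 dark [0.255 0.435] dip 0.371
ref r 78.0 dark [0.178 0.447] dip 0.389
ref r 80.0 dark [0.253 0.439] dip 0.395
ref r 82.0 dark [0.255 0.427] dip 0.391
ref r 84.0 dark [0.257 0.425] dip 0.387
blob centroid 0.34741986243190437
ref pointer [ 0.0056  0.0017  0.      0.0004  0.0027 -0.0001 -0.0009 -0.0032]Traceback (most recent call last):
  File "reg.py", line 34, in <module>
    th,wp=run(f,base,.36)
          ~~~^^^^^^^^^^^^
  File "reg.py", line 22, in run
    cc,W=cv2.findTransformECC(refb,g,W,cv2.MOTION_EUCLIDEAN,(3,300,1e-7),mask,5)
         ~~~~~~~~~~~~~~~~~~~~^^^^^^^^^^^^^^^^^^^^^^^^^^^^^^^^^^^^^^^^^^^^^^^^^^^
cv2.error: OpenCV(4.12.0) /io/opencv/modules/core/src/arithm.cpp:662: error: (-209:Sizes of input arguments do not match) The operation is neither 'array op array' (where arrays have the same size and the same number of channels), nor 'array op scalar', nor 'scalar op array' in function 'arithm_op'
```

```bash
python3 - <<'E'
s=open('reg.py').read()
s=s.replace("cc,W=cv2.findTransformECC(refb,g,W,cv2.MOTION_EUCLIDEAN,(3,300,1e-7),mask,5)",
"V=cv2.invertAffineTransform(W); cc,V=cv2.findTransformECC(g,refb,V,cv2.MOTION_EUCLIDEAN,(3,300,1e-7),mask,5); W=cv2.invertAffineTransform(V)")
s=s.replace("P0=(0,104)","""
k=ref[:,int(75/mm)]; print('col0',[(int(v),int(k[j])) for j,v in enumerate(vs) if (v<34 and v>18 or 92<v<112) and j%2==0])""")
s=s.replace("cv2.imwrite","pass;#")
open('reg.py','w').write(s)
E
python3 reg.py | grep -v '^ref r'
```

```text
col0 [(111, 210), (110, 190), (109, 166), (108, 150), (107, 158), (106, 177), (105, 192), (104, 196), (103, 198), (102, 198), (101, 191), (100, 179), (99, 157), (98, 127), (97, 102), (96, 93), (95, 92), (94, 95), (93, 98), (33, 130), (32, 132), (31, 131), (30, 131), (29, 130), (28, 131), (27, 130), (26, 137), (25, 158), (24, 187), (23, 214), (22, 229), (21, 232), (20, 234), (19, 233)]
blob centroid 0.34741986243190437
ref pointer [ 0.0056  0.0017  0.      0.0004  0.0027 -0.0001 -0.0009 -0.0032]
r2.npz cc 0.789 tilt 0.3486 base shift mm (toward -y,up) 0.85 0.13
60 235 235 235 235 235 236 236 236 238 237 230 223 214 198 179 162 155 161 177 195 212 223 233 239 239 237 238 237 237 236 236 236 236 236
64 235 235 235 235 235 235 236 236 236 238 235 228 219 206 186 167 157 162 176 197 212 225 233 239 237 237 237 237 237 236 236 236 236 236
68 236 236 236 236 236 236 236 237 237 238 238 232 223 212 193 171 160 161 176 198 213 225 235 238 237 238 238 237 237 236 236 236 235 235
70 236 236 236 236 236 237 237 238 238 239 239 234 227 216 198 178 164 166 181 201 217 226 236 238 237 237 237 237 2
[... 413 characters left out ...]
30 227 224 222 223 225 229
78 220 219 219 221 225 226 224 215 198 182 165 157 151 146 142 134 124 116 112 116 126 140 165 188 211 223 227 229 226 222 221 221 224 228
80 225 223 224 226 229 229 225 216 195 172 148 138 134 132 134 129 120 110 100  99 107 121 151 179 208 222 229 232 229 227 225 225 227 231
82 231 232 233 234 235 235 228 221 200 173 145 132 127 125 131 128 122 113 103 100 110 130 161 185 213 225 232 235 234 233 232 231 233 233
pointer [0.3477 0.3488 0.3454 0.3426 0.3418 0.3429 0.345  0.346 ]
angles [0.2 0.5] [0.15 0.16 0.17 0.19 0.2  0.21 0.22 0.23 0.25 0.26 0.27 0.28 0.29 0.31
 0.32 0.33 0.34 0.36 0.37 0.38 0.39 0.4  0.42 0.43 0.44 0.45 0.46 0.48
 0.49 0.5  0.51 0.52 0.54 0.55]
```

Registration gives a tilt of 0.349 and a pointer at about 0.347, against a clip centre of 0.342–0.347, so they coincide. One last visual check.

```bash
python3 - <<'E'
from h import *
c=look('side');o=observe();print(o['clock'],o['tcp_pos'],o['ft_force'],o['grip_force'],o['width'])
u,v=288,205
cv2.imwrite('pics/fin.png',cv2.resize(c['image'][v-54:v+54,u-72:u+72],(800,600),interpolation=cv2.INTER_CUBIC)[:,:,::-1])
E
```

```text
27.875 [ 0.53009512 -0.14753266  0.16360855] [ 5.3699662  -0.71245917  2.37942943] 65.10730862617493 0.027426968914393373
```

View pics/fin.png

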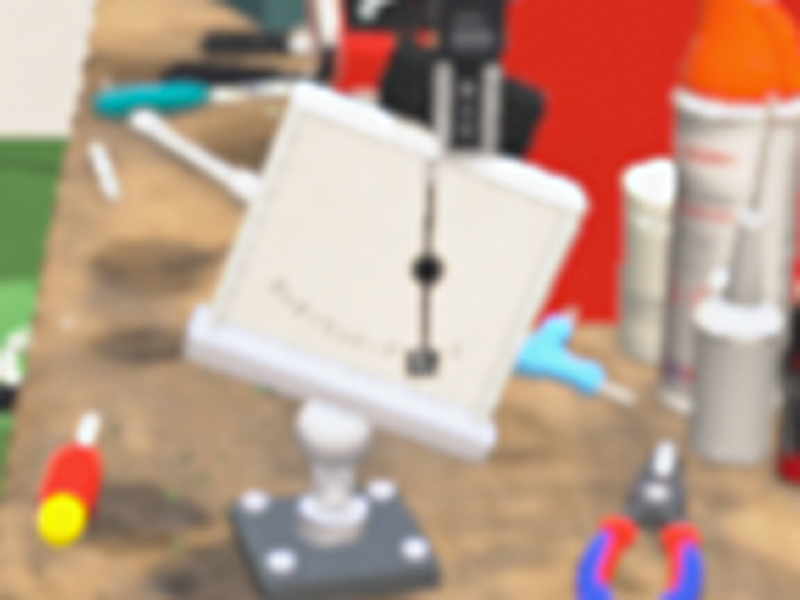

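The pointer tip at (423,352) sits in the middle of the clip at (421,362). The base's middle rests on the ball at (338,400), and the bar is still gripped. Handing in.

```bash
python3 -c "
from h import *
print(manip.sign_off())"
```

```text
the job is handed in; nothing more can be done
None
```

The job is handed in: the gauge was proved flush on the block, then set on the ball and rocked to about 0.35 rad; it is still gripped there, base resting lightly on the ball and the pointer settled in the clip's notch.

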